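# Move a hanging wire basket from one hook stand to another

## Robot

A 7-joint arm with a two-finger parallel gripper is mounted at the origin on a cart in front of the work surface, level with it; the furniture and walls round the work are solid. World frame = base frame: x ahead of the robot, y to its left, z up, the work surface at z = 0. Lengths are in m, angles in degrees, forces in N, time in s.
With the tool pointing down it reaches from about 0.4 to 0.9 m from the base axis. Payload 5.5 kg.
Tool frame: the origin (TCP) lies at the very end of the fingers, on their centre line; the grasp point (between the pads) lies 19 mm behind it; z points along the fingers, y is the line along which they close (so a half turn about z gives the same grasp; the last joint's range is limited). The gripper opens to 85 mm and grips with 20 to 120 N. Pads are 22 mm wide; open, the fingers measure 114 mm over their backs; the gripper's body (76 mm by 85 mm) begins 54 mm behind the grasp point. The pads swing forward as they close: fully open they stand 13 mm farther back than shut.
Start: joints at [-51.555, 28.699, -24.465, 88.831, 12.651, 65.22, -12.049], TCP at [0.258, 0.597, 0.231] pointing down, gripper open.
Joint ranges: [-164.97, 164.97], [-17.58, 116.51], [-87.97, 89.64], [11.32, 138.91], [-80.73, 260.73], [10.89, 115.49], [-147.41, 147.41]. Speed limits (degrees/s): [147.25, 147.25, 180, 180, 180, 180, 180].

## Interface

Orientations are given as a 3x3 rotation matrix whose columns are the frame's x, y, z axes.
In Python, from cell import * gives the robot as it stands. The module is installed in compiled form; this text tells all that it offers.
- The arm moves only by the tool move_arm, never from a script. Its argument "plan" is a list of rows, each an object with "offset": the shift along the tool's x, y, z in mm, a list of three; "rotation": the turn, a rotation vector about the tool's x, y, z in degrees, a list of three; "grip": the finger opening in mm, from 0 to 85.4. In form: [{"offset": [dx, dy, dz], "rotation": [wx, wy, wz], "grip": grip}, ...]. A call has 1 to 5 rows; each row is the pose to reach, as a shift and turn from the pose commanded when the call began, along the tool's axes at that moment; what a row does not reach only later rows make up. A row lasts 1/8 s, in which the tool goes at most 62.5 mm and 10.7 degrees, less where a joint would pass 70% of its speed; a pose out of reach is approached as far as the arm can. A call with a gripper value outside its range is refused whole. The fingers move at their own pace and stop on an object; the grip force is fixed at half the most. Time passes only in rows, so rows that repeat a pose let the fingers close. It gives the time, the measured TCP pose, the force, the opening and the grip force at its end, in the units of the state.
- observe(): the state, without advancing time (a new reading comes with each control period).
- camera(name): name is "side" or "top" or "wrist"; returns a dict with "image" (384x512x3 uint8, red, green, blue), "fovy" (degrees; the focal length in pixels is half the picture's height over the tangent of half this angle, whatever the lens; pixels are square), "cx", "cy" (the principal point, pixels), "extrinsics" (4x4, takes a point from world to camera coordinates); the wrist camera has in their place "T_tool_cam" (4x4, takes a point from camera to tool coordinates, whose origin is the TCP and whose axes are the flange's). Camera axes: x right, y down, z forward; pixel columns grow to the right and rows downward; lengths in m; the calibration is good to about 2 mm. A picture is of the moment at which its call begins: read the wrist's pose just before it. There is no depth.
- hand_in(): hands the job in; it is judged then, once.
Trained networks look in the newest picture that a camera, given by its name, has taken for a name from the list of things; names that differ only in an ending like _2 or _b are one class to them, and where a whole thing is asked for, a point or a joint stands for the part that bears it (a point fixed in the world has none). Each returns a list of dicts, best first, with "p" (0 to 1); they miss things now and then, are a little off and sometimes report something else, mostly with a low value. They report only what shows in the picture. A call takes as long as a camera call. They do not tell look-alikes from the thing itself.
- silhouettes(camera, query): "pixels" (384x512 bool, what is visible of it) and "rect" ([centre column, centre row, width, height] in pixels, round what is visible of it).
The state is a dict: "clock": time; "qpos": joint angles; "qvel": joint speeds; "effort": joint torques, N m; "eef_pos": TCP position; "tool_rot": TCP orientation; "wrist_force": force on the tool from outside, world axes, zero at the start; "moment": the same for the moment, N m; "gripper_width": opening from 0.0 (shut) to 1.0 (fully open); "grasp_force": force on a finger pad.
Only numpy, scipy, OpenCV 4.12 (cv2) and the standard library are available. Lean on these libraries where they do the work, as an engineer would, in place of code of your own. Each camera call takes 0.05 s, during which the arm holds its last target. There are 200 camera calls.

## Task

Move the wire basket, with the onion and garlic in it, from the arms of the black stand to the arms of the blue stand without setting it down, keeping it level. On the blue stand, first rest the basket's bar gently on the flat front runs of the two arms, then slide it back along them, using only light force, until it drops into the notches, ease it down fully home and let go. Do not disturb the cup and the salt shaker.

Things in the scene. Friction and masses are not known exactly. Their poses are not given: they have to be found in the camera images.
- basket: Steel wire basket 130 mm (x) by 170 mm (y), 60 mm deep, 0.28 to 0.46 kg plus 0.14 kg contents. Origin under the middle of its bottom, z up. Wire frames at y = +-82 mm rise from the rim to a round bar, 10 mm in diameter, 170 mm long, along y at z = 185 mm. It hangs by this bar on a stand's two arms, which pass under the bar (between bar and basket) at y = +-58 mm.
- basket_bar (a point): Centre of the bar, axes as the basket's. The middle of the bar carries a wooden grip block, 20 mm (x) by 56 mm (y) by 26 mm (z), centred here, to be pinched from above across its 20 mm.
- black_stand: Fixed stand, dark base 12 mm thick, dark arms; the basket hangs here first, bar in the notches. Origin on the worktop below the notches' middle; x from the arms' front tips back to the posts (away from the robot at yaw 0), y along the hanging bar, z up. Posts at x = +125, y = +-58 mm; arms 8 mm wide run forward from them at y = +-58 mm. Its highest point is z = 277 mm.
- black_notch (a point): Middle of the black stand's notches, at the hanging bar's centre, z = 247 mm; axes as the stand's. Seen from here along x, each arm has: upturned tip -83 to -77 mm, top at z = 256 mm over the worktop; flat front run -77 to -8 mm, top 250; notch -8 to +8 mm, floor 242; stop wall behind it, top 262. The basket comes off only forwards: lift over notch edge and tip, draw out along -x.
- blue_stand: Fixed stand, light wood base, blue posts and arms: the goal. Frame, shape and heights as the black stand's, but its pair of arms is clamped up to 20 mm farther forward or back, differently each time and not measured: the notches' middle lies anywhere from x = -20 to +20 mm in this frame (tips and stop wall shift with it). The arms do not give way. Find the notches by feel or sight.
- blue_bar_level (a point): Point 255 mm above the blue stand's origin: the height of the bar's centre while it rests on the flat front runs. In the notches it is 8 mm lower (247 mm). This point does not show where along x the notches are. Axes as the stand's.
- onion: Red onion, 64x67x71 mm, loose in the basket. Origin under its middle.
- garlic: Garlic bulb, 56 mm, loose in the basket. Origin under its middle.
- espresso_cup: Bystander: green and white small cup, 64x88x49 mm, loose on the worktop between the two stands, in front of them. Origin under its middle.
- salt_shaker: Bystander: salt shaker, 44 mm in diameter, 90 mm tall, loose on the worktop between the two stands, towards the back. Origin under its middle.
There are look-alikes about, which are no part of the job. Leave any orange look-alike of the onion alone. Leave any purple look-alike of the basket alone.

How it is judged (in metres and radians):
On the way, in this order (a step that is already met when the one before it is completed fails the run):
1. the basket has been lifted off and drawn clear of the black stand's arms (horizontal distance between basket_bar and black_stand above 0.085 m), for 0.1 s.
2. the bar rests level on the front runs of the blue stand's arms, not yet in the notches (contact force between basket and blue_stand above 0.5 N and z of basket_bar in the frame of blue_stand between 0.2525 and 0.258 m and x of basket_bar in the frame of blue_stand between -0.1 and 0.02 m), for 0.1 s.
At the end, for the whole second after the job is handed in: The basket hangs at rest and released from the blue stand, its bar down in both notches (bar centre 243 to 249.5 mm above the worktop, seated is 247), bar along the notches within 0.12 rad, basket upright within 0.15 rad, onion and garlic still in it (z of basket_bar in the frame of blue_stand between 0.243 and 0.2495 m and x of basket_bar in the frame of blue_stand between -0.03 and 0.03 m and angle between the y axis of basket and the y axis of blue_stand, either way round below 0.12 rad and angle between basket's own z axis and vertical below 0.15 rad and linear speed of basket below 0.03 m/s and distance between each of onion, garlic and basket below 0.1 m); the robot touches nothing.
It fails at once if the basket is pressed against the blue stand with more than 25 N (contact force between basket and blue_stand above 25 N).
It fails at once if the basket is forced against the black stand with more than 25 N (contact force between basket and black_stand above 25 N).
It fails at once if the basket tilts more than 0.3 rad (angle between basket's own z axis and vertical above 0.3 rad).
It fails at once if the basket is set down or dropped (its underside below 35 mm over the worktop) (height (world z) of basket below 0.035 m).
It fails at once if the cup or the salt shaker is moved by more than 20 mm (distance of any of espresso_cup, salt_shaker from where it was at the start of the episode above 0.02 m).
It also fails if it takes over 72 s, if anything falls off the work surface, if the arm or the gripper's body presses on something with over 40 N, if the wrist force passes 120 N, or if a joint passes its speed limit or range.

## Working session

There is one attempt and no reset: what is moved stays moved. The work goes in short steps, Python scripts to look and compute and a tool call to move; the robot and the scene stay as the last step left them, time stands still between calls to the robot, and variables do not carry over. Pictures are saved under pics/ and viewed, at most 10 in all, crops included, and the job is handed in when it is done.

Besides the shell and the picture viewer there is one more tool, called after "Call:" as name(argument=value, ...) on one line, values as JSON. move_arm: Moves the arm, as the interface text tells. Its arguments: {"type":"object","properties":{"plan":{"type":"array"}},"required":["plan"]}

```bash
mkdir -p pics; python3 - <<'E'
from cell import *
import cv2,numpy as np
s=observe(); print(s)
ims=[]
for n in ["side","top"]:
    c=camera(n); cv2.imwrite(f"pics/{n}0.png",c["image"][:,:,::-1]); print(n,c["fovy"],c["cx"],c["cy"],c["extrinsics"].tolist())
    for q in ["basket","black_stand","blue_stand","espresso_cup","salt_shaker"]:
        print(q,[(round(d["p"],2),np.round(d["rect"]).tolist()) for d in silhouettes(n,q)])
c=camera("wrist");print(c["fovy"],c["cx"],c["cy"],c["T_tool_cam"].tolist())
E
```

```text
{'clock': 0.0, 'qpos': array([-51.5560748 ,  28.75466892, -24.45084385,  88.89254612,
        12.64808449,  65.21912447, -12.04768505]), 'qvel': array([ 0.07023259,  0.07183792, -0.06982782,  0.02658066,  0.07915624,
        0.08470017, -0.04209349]), 'effort': array([ 3.78909363e-04, -5.69530392e+01, -5.81622541e+00, -2.80950737e+01,
        1.06387524e-02,  1.17293760e-02,  1.16774153e-06]), 'eef_pos': array([0.25753798, 0.59603529, 0.23023826]), 'tool_rot': array([[-9.18017189e-01,  3.96539630e-01, -8.72854670e-04],
       [ 3.96540580e-01,  9.18015462e-01, -1.78310712e-03],
       [ 9.42214448e-05, -1.98304528e-03, -9.99998029e-01]]), 'wrist_force': array([-0.11578098, -0.03077866,  0.15558953]), 'moment': array([ 0.00658117, -0.00399496,  0.0117086 ]), 'grasp_force': 0.0, 'gripper_width': 0.9984230780593772}
side 42.247490852237476 246.4473361227937 197.00233300377124 [[-0.04254012088054704, -0.9990817782109073, 0.005092991498154832, 0.22117487574248842], [-0.7585611100552377, 0.028980572845836636, -0.6509571174119634, 0.5322496647474508], [0.6502117965918752, -0.031555139747099
[... 504 characters left out ...]
1063], [0.188399428611817, -0.007985572611575262, -0.9820600215510281, 1.528441530523573], [0.0, 0.0, 0.0, 1.0]]
basket [(0.91, [111.0, 234.0, 60.0, 56.0]), (0.61, [257.0, 198.0, 57.0, 38.0])]
black_stand [(0.85, [256.0, 180.0, 48.0, 71.0])]
blue_stand [(0.67, [370.0, 180.0, 65.0, 78.0])]
espresso_cup [(0.6, [284.0, 238.0, 22.0, 21.0])]
salt_shaker []
58.25617925060078 254.26044287838778 186.34632876982425 [[6.16101012542678e-05, -0.9591035812077701, -0.2830553244837883, 0.07106598960718676], [0.9999996832629237, 0.0002837012709876429, -0.0007436313859887821, 0.0007558733174379828], [0.0007935226807162152, -0.28305518901446763, 0.9591032949029711, -0.14380910738801195], [0.0, 0.0, 0.0, 1.0]]
```

```bash
python3 - <<'E'
import cv2,numpy as np
a=cv2.imread("pics/side0.png")[110:290,80:440];b=cv2.imread("pics/top0.png")[110:290,80:440]
cv2.imwrite("pics/v1.png",cv2.resize(a,None,fx=2.2,fy=2.2,interpolation=cv2.INTER_CUBIC))
cv2.imwrite("pics/v2.png",cv2.resize(b,None,fx=2.2,fy=2.2,interpolation=cv2.INTER_CUBIC))
E
```

```text
(no output)
```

View pics/v1.png

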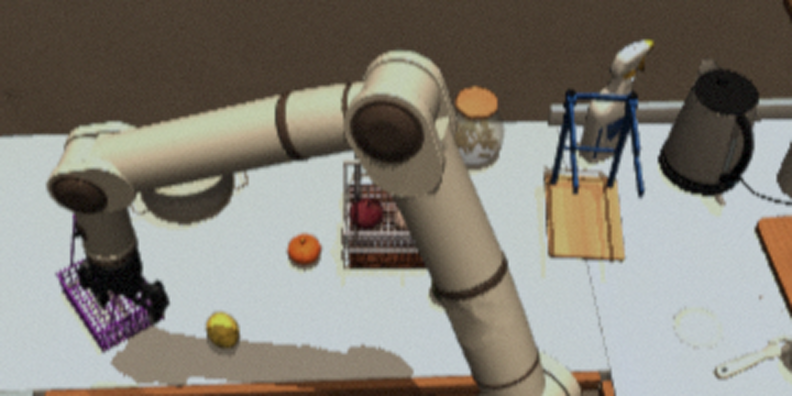

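View pics/v2.png

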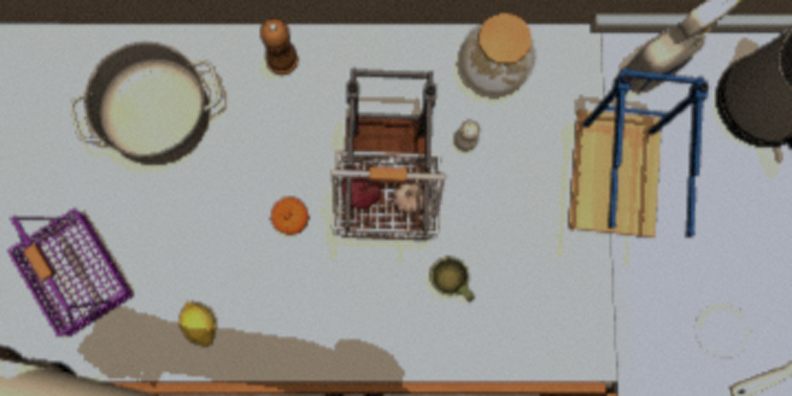

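Top view (2.2x, crop origin 80,110): the grip block is at (388,173). The blue arms run (613,226)→(622,100) and (690,235)→(700,100). The cup is at (450,275), the shaker at (467,135). The basket with a purple frame and the orange fruit are the look-alikes. The arm hides part of the side view.

```bash
cat > h.py <<'E'
import numpy as np,cv2
from cell import *
def ray(c,u,v,T=None):
    f=192/np.tan(np.radians(c["fovy"]/2)); d=np.array([(u-c["cx"])/f,(v-c["cy"])/f,1.])
    if T is None: T=np.linalg.inv(c["extrinsics"])
    return T[:3,3],T[:3,:3]@d
def onz(c,u,v,z,T=None):
    o,d=ray(c,u,v,T); return o+d*(z-o[2])/d[2]
def wristT(c,s):
    T=np.eye(4);T[:3,:3]=s["tool_rot"];T[:3,3]=s["eef_pos"]; return T@c["T_tool_cam"]
E
python3 - <<'E'
from h import *
c=camera("top");im=c["image"];s=2.2
P=lambda u,v,z:onz(c,u/s+80,v/s+110,z).round(3)[:2].tolist()
hsv=cv2.cvtColor(im,cv2.COLOR_RGB2HSV)
cv2.imwrite("pics/top1.png",im[:,:,::-1])
# grip block
m=(hsv[:,:,0]<20)&(hsv[:,:,1]>120)&(hsv[:,:,2]>120); m[:180]=0;m[200:]=0;m[:,:240]=0;m[:,280:]=0
v,u=np.nonzero(m);print("block",len(u),u.mean(),v.mean(),onz(c,u.mean(),v.mean(),.259),cv2.minAreaRect(np.c_[u,v].astype(np.float32)))
print("black arms",[P(*p,.25) for p in [(352,100),(338,176),(440,178),(430,100)]],"bar ends",P(333,175,.252),P(444,179,.252))
print("black post tops",P(352,90,.27),P(432,90,.27))
b=(hsv[:,:,0]>95)&(hsv[:,:,0]<130)&(hsv[:,:,1]>120);b[:140]=0;b[225:]=0;b[:,:340]=0;b[:,405:]=0
for v in range(140,222,4): print(v,np.nonzero(b[v])[0].tolist())
print("base front",P(570,228,.012),P(655,236,.012),"tips",P(613,226,.256),P(690,235,.256))
print("cup",P(450,275,.03),"shaker",P(467,135,.05))
x=im[130:230,330:410,::-1];cv2.imwrite("pics/v3.png",cv2.resize(x,None,fx=6,fy=6,interpolation=cv2.INTER_CUBIC))
E
```

```text
block 88 256.0 188.5 [0.56783353 0.1560859  0.259     ] ((256.0, 188.5), (5.0, 16.0), 90.0)
black arms [[0.681, 0.209], [0.565, 0.229], [0.562, 0.078], [0.682, 0.091]] bar ends [0.566, 0.236] [0.56, 0.072]
black post tops [0.691, 0.208] [0.691, 0.089]
140 []
144 [362, 363, 366, 367, 368, 369, 370, 371, 372, 373, 374, 375, 376, 377, 378, 379, 380, 381, 382, 383, 384, 385]
148 [361, 362, 363, 364, 365, 396, 397, 398]
152 [358, 359, 360, 361, 362, 363, 395, 396, 397, 398, 399, 400]
156 [361, 362, 363, 392, 393, 396, 397, 398]
160 [351, 352, 361, 362, 363, 396, 397, 398]
164 [348, 361, 362, 382, 383, 396, 397, 398]
168 [360, 361, 362, 378, 396, 397]
172 [360, 361, 395, 396, 397]
176 [360, 361, 395, 396, 397]
180 [360, 361, 395, 396, 397]
184 [360, 395, 396, 397]
188 [359, 395, 396]
192 [359, 394]
196 [359, 394, 395]
200 [358, 359, 394, 395]
204 [358, 359, 394]
208 [358, 393, 394]
212 [358, 393, 394]
216 [393, 394]
220 []
base front [0.523, -0.164] [0.509, -0.31] tips [0.489, -0.174] [0.476, -0.286]
cup [0.44, 0.046] shaker [0.678, 0.015]
```

View pics/v3.png

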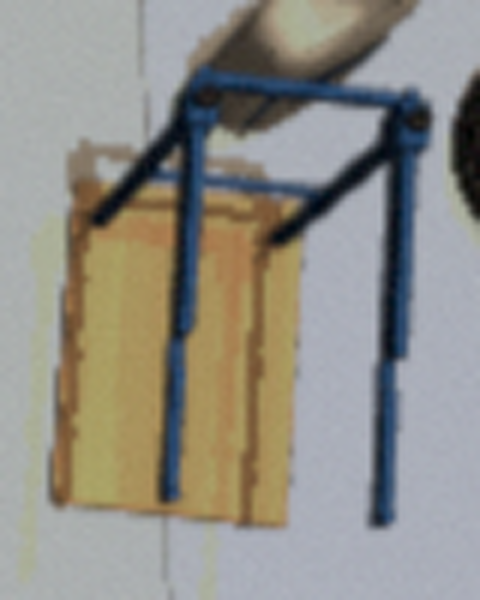

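The picture shows the blue arms with a width step where the stop wall starts: left (182,333), right (395,358). The front tips are at (170,500) and (382,525). So the notch can be located by sight.

```bash
python3 - <<'E'
from h import *
c=camera("top")
P=lambda u,v,z:onz(c,u/6+330,v/6+130,z)
L=[P(170,500,.254),P(382,525,.254)];W=[P(182,333,.262),P(395,358,.262)];B=[P(205,96,.277),P(413,118,.277)]
for n,q in zip(("tip","wall","post"),(L,W,B)):
    d=q[0]-q[1];print(n,np.round(q,4).tolist(),"mid",(sum(q)/2).round(4),"yaw",np.degrees(np.arctan2(-d[0],d[1])),np.linalg.norm(d))
m=(sum(B)-sum(L))/2;print("yaw arms",np.degrees(np.arctan2(m[1],m[0])),np.linalg.norm(m))
s=observe();print(s["eef_pos"],s["tool_rot"])
# tool-frame offset to hover above block
t=np.array([0.565,0.155,0.33]);print(s["tool_rot"].T@(t-s["eef_pos"])*1000, "yaw toolx",np.degrees(np.arctan2(s["tool_rot"][1,0],s["tool_rot"][0,0])))
E
```

```text
tip [[0.4875, -0.1735, 0.254], [0.4741, -0.2868, 0.254]] mid [ 0.4808 -0.2302  0.254 ] yaw -6.777230076201558 0.11407835092265643
wall [[0.5776, -0.1823, 0.262], [0.5639, -0.2969, 0.262]] mid [ 0.5707 -0.2396  0.262 ] yaw -6.800115458601494 0.11537681566509064
post [[0.7063, -0.1972, 0.277], [0.6941, -0.31, 0.277]] mid [ 0.7002 -0.2536  0.277 ] yaw -6.1903020961165875 0.11338645989750304
yaw arms -6.099397310173139 0.22183816687810187
[0.25777599 0.59670794 0.23136898] [[-9.18012157e-01  3.96552231e-01  9.02091241e-05]
 [ 3.96552238e-01  9.18012154e-01  8.48036774e-05]
 [-4.91839848e-05  1.13623437e-04 -9.99999992e-01]]
[-457.20049941 -283.65168778  -98.64076593] yaw toolx 156.63718155012162
```

Call:
move_arm(plan=[{"offset": [0,0,-50],"rotation": [0,0,0],"grip": 60},{"offset": [-30,-20,-99],"rotation": [0,0,10],"grip": 60},{"offset": [-80,-50,-109],"rotation": [0,0,20],"grip": 60},{"offset": [-130,-80,-109],"rotation": [0,0,30],"grip": 60},{"offset": [-180,-110,-109],"rotation": [0,0,40],"grip": 60}])

```text
clock: 1.38
eef_pos: [0.3803, 0.4229, 0.3409]
tool_rot: [[-0.443, 0.896, 0.001], [0.896, 0.443, 0.001], [0.0, 0.001, -1.0]]
wrist_force: [1.7, 0.4, -0.3]
gripper_width: 0.706
grasp_force: 0.0
```

```bash
cat >> h.py <<'E'
def rel(t,yaw=None):
    "tool-frame mm offset to world target t, and tool-z turn for tool y axis at world yaw"
    s=observe();R=s["tool_rot"];y=np.degrees(np.arctan2(R[1,1],R[0,1]))
    print("t",round(s["clock"],2),"pos",s["eef_pos"].round(4),"yaw_y",y.round(2),"tilt",R[:,2].round(3),"F",s["wrist_force"].round(2),"M",s["moment"].round(2),"w",round(s["gripper_width"]*85.4,1),"gf",s["grasp_force"],"q",s["qpos"].round(0))
    print("offset",(R.T@(np.array(t)-s["eef_pos"])*1000).round(1),"rotz",None if yaw is None else -(yaw-y))
E
python3 -c "
from h import *
rel([.565,.155,.33],-1)"
```

```text
t 1.38 pos [0.3803 0.4229 0.3409] yaw_y 26.32 tilt [ 0.001  0.001 -1.   ] F [ 1.65  0.43 -0.34] M [-0.02 -0.02  0.  ] w 60.2 gf 0.0 q [-38.  14. -15.  93.   4.  73. -28.]
offset [-322.    46.8   10.8] rotz 27.3169076545544
```

Call:
move_arm(plan=[{"offset": [-60,9,2],"rotation": [0,0,7],"grip": 60},{"offset": [-120,18,4],"rotation": [0,0,14],"grip": 60},{"offset": [-180,27,6],"rotation": [0,0,21],"grip": 60},{"offset": [-240,36,8],"rotation": [0,0,27],"grip": 60},{"offset": [-285,42,10],"rotation": [0,0,27],"grip": 60}])

```text
clock: 2.0
eef_pos: [0.5461, 0.1855, 0.3305]
tool_rot: [[0.01, 1.0, 0.001], [1.0, -0.01, -0.001], [-0.001, 0.001, -1.0]]
wrist_force: [-0.2, 0.7, 0.0]
gripper_width: 0.701
grasp_force: 0.0
```

```bash
python3 - <<'E'
from h import *
rel([.565,.155,.33],-1)
s=observe();c=camera("wrist");cv2.imwrite("pics/w1.png",c["image"][:,:,::-1]);np.savez("w1.npz",T=wristT(c,s))
E
```

```text
t 2.0 pos [0.5461 0.1855 0.3305] yaw_y -0.56 tilt [ 0.001 -0.001 -1.   ] F [-0.22  0.73  0.02] M [ 0.02  0.01 -0.01] w 59.9 gf 0.0 q [-20.  15.  -2.  93.   1.  72. -22.]
offset [-30.3  19.2   0.5] rotz 0.43653616181260135
```

View pics/w1.png

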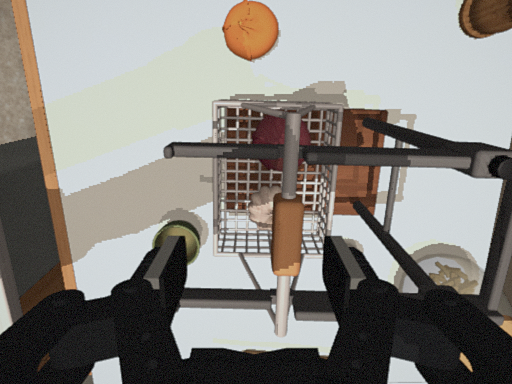

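Wrist view: the bar runs (292,115)→(281,333), the block spans (274–303, 197–275), the black arms sit at rows ~153 and ~300, and the cup is at (177,243).

```bash
python3 - <<'E'
from h import *
T=np.load("w1.npz")["T"];c=camera("wrist")
P=lambda u,v,z:onz(c,u,v,z,T)
a,b=P(292,113,.247),P(281,335,.247);d=a-b
print(a,b,(a+b)/2,np.linalg.norm(d),"yaw",np.degrees(np.arctan2(-d[0],d[1])))
q=[P(*p,.26) for p in [(276,196),(303,196),(273,247),(302,247)]];print(np.round(q,4).tolist())
l,r=P(169,150,.256),P(180,298,.256);print("tips",l,r)
e=P(125,300,.247)
rel([(a+b)[0]/2,(a+b)[1]/2,.228],np.degrees(np.arctan2(-d[0],d[1])))
E
```

```text
[0.57215985 0.23973663 0.247     ] [0.56714135 0.06804581 0.247     ] [0.5696506  0.15389122 0.247     ] 0.17176415007829737 yaw -1.674272961464691
[[0.5614, 0.1876, 0.26], [0.5791, 0.1874, 0.26], [0.5597, 0.1509, 0.26], [0.5795, 0.1507, 0.26]]
tips [0.49290853 0.21797847 0.256     ] [0.49220485 0.10868344 0.256     ]
t 2.1 pos [0.5478 0.1813 0.33  ] yaw_y -0.94 tilt [ 0.001 -0.003 -1.   ] F [ 0.11 -0.19  0.31] M [-0.04  0.    0.02] w 60.0 gf 0.0 q [-20.  15.  -1.  93.   1.  72. -22.]
offset [-26.7  22.2 102.1] rotz 0.7376571207826095
```

Call:
move_arm(plan=[{"offset": [-15,12,5],"rotation": [0,0,0.7],"grip": 60},{"offset": [-26,21,15],"rotation": [0,0,0.7],"grip": 60},{"offset": [-26,21,30],"rotation": [0,0,0.7],"grip": 60},{"offset": [-26,21,30],"rotation": [0,0,0.7],"grip": 60},{"offset": [-26,21,30],"rotation": [0,0,0.7],"grip": 60}])

```text
clock: 2.72
eef_pos: [0.565, 0.1633, 0.3002]
tool_rot: [[0.017, 1.0, -0.001], [1.0, -0.017, 0.0], [0.0, -0.001, -1.0]]
wrist_force: [-0.5, 0.6, 0.3]
gripper_width: 0.708
grasp_force: 0.0
```

```bash
python3 - <<'E'
from h import *
s=observe();c=camera("wrist");im=c["image"];cv2.imwrite("pics/w2.png",im[:,:,::-1]);np.savez("w2.npz",T=wristT(c,s))
rel([.569,.155,.228],-1.6)
E
```

```text
t 2.77 pos [0.5653 0.1632 0.3005] yaw_y -0.99 tilt [ 0.  0. -1.] F [ 0.57 -0.68  0.3 ] M [-0.   -0.01 -0.01] w 60.1 gf 0.0 q [-18.  17.  -1.  94.   0.  69. -20.]
offset [-8.2  3.8 72.5] rotz 0.6137685792665376
```

View pics/w2.png

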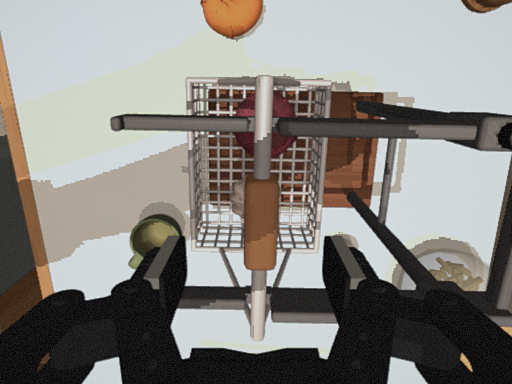

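Wrist view: bar from (264,76) to (258,341), block between the finger pads (245–278, 180–268).

```bash
python3 - <<'E'
from h import *
T=np.load("w2.npz")["T"];c=camera("wrist")
P=lambda u,v,z:onz(c,u,v,z,T)
a,b=P(264,77,.25),P(258,340,.25);d=a-b;m=(a+b)/2
print(a,b,m,np.linalg.norm(d),"yaw",np.degrees(np.arctan2(-d[0],d[1])))
print("block",np.round([P(u,v,.26) for u,v in [(247,180),(278,180),(244,245),(276,245)]],4).tolist())
l,r=P(118,123,.254),P(140,297,.254);print("tips",l,r)
rel([m[0],m[1],.228],-1.4)
E
```

```text
[0.57253362 0.23928411 0.25      ] [0.5669649  0.06991598 0.25      ] [0.56974926 0.15460005 0.25      ] 0.16945965024717435 yaw -1.8831724754921972
block [[0.5624, 0.1849, 0.26], [0.5795, 0.1846, 0.26], [0.5597, 0.1454, 0.26], [0.5785, 0.1451, 0.26]]
tips [0.49261596 0.21663975 0.254     ] [0.49251832 0.10737726 0.254     ]
t 2.83 pos [0.5655 0.1631 0.3008] yaw_y -1.0 tilt [ 0.001  0.001 -1.   ] F [-0.29  1.51 -0.  ] M [ 0.01 -0.08  0.01] w 60.3 gf 0.0 q [-18.  17.  -1.  94.   0.  69. -20.]
offset [-8.5  4.4 72.8] rotz 0.40413503358620684
```

Call:
move_arm(plan=[{"offset": [-8,4,20],"rotation": [0,0,0.7],"grip": 60},{"offset": [-8.5,4.3,45],"rotation": [0,0,0.7],"grip": 50},{"offset": [-8.5,4.3,65],"rotation": [0,0,0.7],"grip": 45},{"offset": [-8.5,4.3,73],"rotation": [0,0,0.7],"grip": 40},{"offset": [-8.5,4.3,73],"rotation": [0,0,0.7],"grip": 36}])

```text
clock: 3.45
eef_pos: [0.5696, 0.1539, 0.2274]
tool_rot: [[0.03, 1.0, -0.0], [1.0, -0.03, 0.0], [0.0, -0.0, -1.0]]
wrist_force: [-0.5, 0.2, 0.1]
gripper_width: 0.424
grasp_force: 0.0
```

Call:
move_arm(plan=[{"offset": [0,0,0],"rotation": [0,0,0],"grip": 30},{"offset": [0,0,0],"rotation": [0,0,0],"grip": 24},{"offset": [0,0,0],"rotation": [0,0,0],"grip": 10},{"offset": [0,0,0],"rotation": [0,0,0],"grip": 10},{"offset": [0,0,0],"rotation": [0,0,0],"grip": 10}])

```text
clock: 4.08
eef_pos: [0.5702, 0.1541, 0.2283]
tool_rot: [[0.031, 1.0, 0.002], [1.0, -0.031, 0.001], [0.001, 0.001, -1.0]]
wrist_force: [-0.2, 0.0, 5.0]
gripper_width: 0.225
grasp_force: 59.5
```

```bash
python3 -c "
from h import *
rel([.5697,.1546,.228],-1.7)"
```

```text
t 4.08 pos [0.5702 0.1541 0.2283] yaw_y -1.76 tilt [ 0.002  0.001 -1.   ] F [-0.22  0.01  4.98] M [0.04 0.25 0.02] w 19.2 gf 59.54143702983856 q [-17.  21.  -0.  99.   0.  60. -20.]
offset [ 0.5 -0.5  0.3] rotz -0.059071914829440075
```

Call:
move_arm(plan=[{"offset": [0,0,-3],"rotation": [0,0,0],"grip": 10},{"offset": [0,0,-8],"rotation": [0,0,0],"grip": 10},{"offset": [0,0,-14],"rotation": [0,0,0],"grip": 10},{"offset": [0,0,-20],"rotation": [0,0,0],"grip": 10},{"offset": [0,0,-24],"rotation": [0,0,0],"grip": 10}])

```text
clock: 4.7
eef_pos: [0.5698, 0.1537, 0.2518]
tool_rot: [[0.031, 1.0, 0.0], [1.0, -0.031, 0.0], [0.0, 0.0, -1.0]]
wrist_force: [1.0, 0.5, -4.9]
gripper_width: 0.224
grasp_force: 58.7
```

Call:
move_arm(plan=[{"offset": [0,-6,0],"rotation": [0,0,0],"grip": 10},{"offset": [0,-18,0],"rotation": [0,0,0],"grip": 10},{"offset": [0,-33,0],"rotation": [0,0,0],"grip": 10},{"offset": [0,-48,0],"rotation": [0,0,0],"grip": 10},{"offset": [0,-63,0],"rotation": [0,0,0],"grip": 10}])

```text
clock: 5.32
eef_pos: [0.5053, 0.1558, 0.2514]
tool_rot: [[0.03, 1.0, -0.0], [1.0, -0.03, 0.0], [0.0, -0.0, -1.0]]
wrist_force: [0.1, 0.4, -5.5]
gripper_width: 0.226
grasp_force: 58.8
```

Call:
move_arm(plan=[{"offset": [0,-15,0],"rotation": [0,0,0],"grip": 10},{"offset": [0,-30,-1],"rotation": [0,0,0],"grip": 10},{"offset": [0,-43,-5],"rotation": [0,0,0],"grip": 10},{"offset": [0,-52,-12],"rotation": [0,0,0],"grip": 10},{"offset": [0,-57,-20],"rotation": [0,0,0],"grip": 10}])

```text
clock: 5.95
eef_pos: [0.4494, 0.1575, 0.2721]
tool_rot: [[0.031, 1.0, 0.001], [1.0, -0.031, 0.0], [0.0, 0.001, -1.0]]
wrist_force: [0.2, 0.1, -5.6]
gripper_width: 0.225
grasp_force: 58.9
```

```bash
python3 - <<'E'
from h import *
rel([.45,.1,.29],-1.7)
a=np.radians(-6.4);n=np.array([.563,-.239])
for k in (-.13,-.04): print(k,n+k*np.array([np.cos(a),np.sin(a)]))
c=camera("top");cv2.imwrite("pics/t2.png",cv2.resize(c["image"][110:290,200:440,::-1],None,fx=3,fy=3))
E
```

```text
t 5.95 pos [0.4494 0.1575 0.2721] yaw_y -1.75 tilt [ 0.001  0.    -1.   ] F [ 0.23  0.05 -5.62] M [-0.03 -0.04 -0.  ] w 19.2 gf 58.89753878116608 q [-20.   7.  -2. 111.   0.  62. -25.]
offset [-57.4   2.4 -17.9] rotz -0.05345920737521914
-0.13 [ 0.43381017 -0.22450904]
-0.04 [ 0.52324928 -0.23454124]
```

View pics/t2.png

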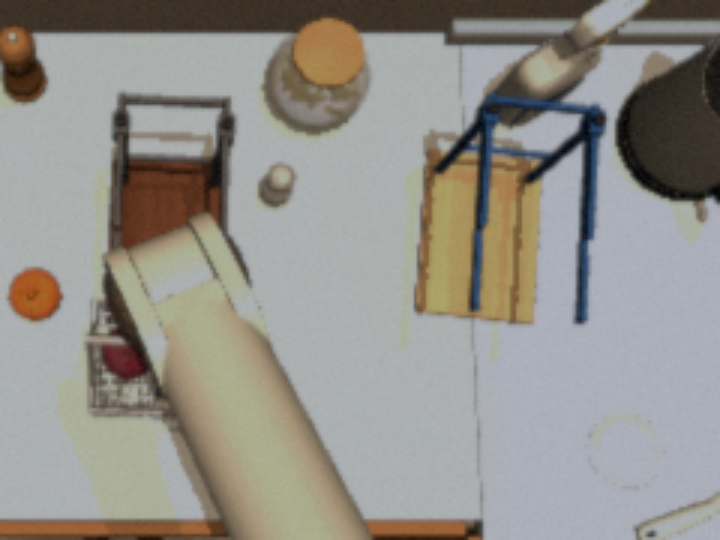

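Call:
move_arm(plan=[{"offset": [-6,0,-2],"rotation": [0,0,0],"grip": 10},{"offset": [-20,0,-4],"rotation": [0,0,0.5],"grip": 10},{"offset": [-42,0,-6],"rotation": [0,0,1],"grip": 10},{"offset": [-68,-1,-8],"rotation": [0,0,1.5],"grip": 10},{"offset": [-94,-1,-8],"rotation": [0,0,2],"grip": 10}])

```text
clock: 6.62
eef_pos: [0.4458, 0.0613, 0.2792]
tool_rot: [[0.067, 0.998, -0.0], [0.998, -0.067, -0.0], [-0.0, -0.0, -1.0]]
wrist_force: [0.6, -0.2, -5.7]
gripper_width: 0.227
grasp_force: 58.9
```

Call:
move_arm(plan=[{"offset": [-26,1,0],"rotation": [0,0,0.5],"grip": 10},{"offset": [-54,2,0],"rotation": [0,0,1],"grip": 10},{"offset": [-82,3,0],"rotation": [0,0,1.5],"grip": 10},{"offset": [-110,4,0],"rotation": [0,0,2],"grip": 10},{"offset": [-138,5,0],"rotation": [0,0,2.5],"grip": 10}])

```text
clock: 7.25
eef_pos: [0.4412, -0.0768, 0.2792]
tool_rot: [[0.111, 0.994, -0.0], [0.994, -0.111, -0.0], [-0.0, -0.0, -1.0]]
wrist_force: [0.2, 0.8, -5.3]
gripper_width: 0.224
grasp_force: 58.9
```

```bash
python3 -c "
from h import *
rel([.434,-.2245,.28],-6.4)"
```

```text
t 7.25 pos [ 0.4412 -0.0768  0.2792] yaw_y -6.39 tilt [-0. -0. -1.] F [ 0.21  0.83 -5.26] M [-0.07 -0.04 -0.06] w 19.2 gf 58.86567413806915 q [ -4.   3.  11. 114.  -1.  63.   1.]
offset [-147.6    9.3   -0.8] rotz 0.013348315682404355
```

Call:
move_arm(plan=[{"offset": [-28,2,0],"rotation": [0,0,0],"grip": 10},{"offset": [-56,4,0],"rotation": [0,0,0],"grip": 10},{"offset": [-84,6,0],"rotation": [0,0,0],"grip": 10},{"offset": [-110,8,0],"rotation": [0,0,0],"grip": 10},{"offset": [-130,9,0],"rotation": [0,0,0],"grip": 10}])

```text
clock: 7.88
eef_pos: [0.4355, -0.2073, 0.2791]
tool_rot: [[0.112, 0.994, -0.001], [0.994, -0.112, -0.001], [-0.001, -0.001, -1.0]]
wrist_force: [-0.3, -0.3, -5.7]
gripper_width: 0.224
grasp_force: 58.9
```

Call:
move_arm(plan=[{"offset": [-11,0,0],"rotation": [0,0,0],"grip": 10},{"offset": [-17,0,0],"rotation": [0,0,0],"grip": 10},{"offset": [-17.6,0,0],"rotation": [0,0,0],"grip": 10},{"offset": [-17.6,0,0],"rotation": [0,0,0],"grip": 10},{"offset": [-17.6,0,0],"rotation": [0,0,0],"grip": 10}])

```text
clock: 8.5
eef_pos: [0.4348, -0.2215, 0.2793]
tool_rot: [[0.108, 0.994, 0.0], [0.994, -0.108, 0.0], [0.0, -0.0, -1.0]]
wrist_force: [-0.0, -0.1, -5.5]
gripper_width: 0.224
grasp_force: 58.9
```

```bash
python3 - <<'E'
from h import *
rel([.434,-.2245,.28],-6.4)
s=observe();c=camera("wrist");cv2.imwrite("pics/w3.png",c["image"][:,:,::-1]);np.savez("w3.npz",T=wristT(c,s))
E
```

```text
t 8.5 pos [ 0.4348 -0.2215  0.2793] yaw_y -6.19 tilt [ 0.  0. -1.] F [-0.03 -0.09 -5.55] M [-0.01 -0.   -0.  ] w 19.1 gf 58.86183142662048 q [  6.   7.  19. 109.  -3.  64.  20.]
offset [-3.  -0.5 -0.7] rotz 0.20709253824287543
```

View pics/w3.png

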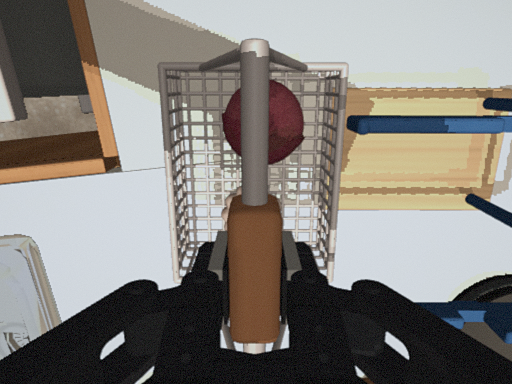

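Wrist view: bar held square, onion visible in the basket. The left blue arm runs from its tip at (348,124) level to (510,124), and the right arm shows at row ~310 on the right edge.

```bash
python3 - <<'E'
from h import *
T=np.load("w3.npz")["T"];c=camera("wrist")
im=cv2.imread("pics/w3.png");hsv=cv2.cvtColor(im,cv2.COLOR_BGR2HSV)
b=(hsv[:,:,0]>95)&(hsv[:,:,0]<125)&(hsv[:,:,1]>130)&(hsv[:,:,2]>40)
for u in (355,380,410,440,470,480,490): 
    v=np.nonzero(b[105:140,u])[0]+105; w=np.nonzero(b[285:340,u])[0]+285
    p=[onz(c,u,x,.25,T).round(4)[:2].tolist() for x in ((v[0]+v[-1])/2,)] if len(v) else None
    print(u,v[[0,-1]] if len(v) else 0,p,w[[0,-1]] if len(w) else 0,onz(c,u,w[0],.25,T).round(4)[:2] if len(w) else 0)
print("tip",onz(c,348,124,.254,T))
a,e=onz(c,255,45,.298-.0,T),onz(c,255,200,.298,T);d=a-e;print("bar",a,e,np.degrees(np.arctan2(-d[0],d[1])))
q=np.array([0.563,-.239]);an=np.radians(-6.4)
E
```

```text
355 [116 124] [[0.4914, -0.1719]] 0 0
380 [116 131] [[0.5037, -0.175]] 0 0
410 [117 131] [[0.5185, -0.1768]] 0 0
440 [117 132] [[0.5334, -0.1787]] [304 317] [ 0.5379 -0.2834]
470 [117 132] [[0.5482, -0.1803]] [301 321] [ 0.5552 -0.2832]
480 [117 132] [[0.5532, -0.1809]] [303 321] [ 0.5611 -0.2852]
490 [105 132] [[0.5579, -0.1784]] [304 326] [ 0.5669 -0.2865]
tip [ 0.48682787 -0.17296721  0.254     ]
bar [ 0.44511242 -0.1370967   0.298     ] [ 0.4391922  -0.19199876  0.298     ] -6.154559613943666
```

Call:
move_arm(plan=[{"offset": [-1,10,0],"rotation": [0,0,0.4],"grip": 10},{"offset": [-2,30,0],"rotation": [0,0,0.4],"grip": 10},{"offset": [-3,55,4],"rotation": [0,0,0.4],"grip": 10},{"offset": [-4,78,12],"rotation": [0,0,0.4],"grip": 10},{"offset": [-4.4,89,20],"rotation": [0,0,0.4],"grip": 10}])

```text
clock: 9.22
eef_pos: [0.5244, -0.2361, 0.2587]
tool_rot: [[0.115, 0.993, 0.0], [0.993, -0.115, -0.0], [-0.0, 0.0, -1.0]]
wrist_force: [-0.5, 0.2, -5.7]
gripper_width: 0.225
grasp_force: 59.0
```

Call:
move_arm(plan=[{"offset": [0,0,6],"rotation": [0,0,0],"grip": 10},{"offset": [0,0,12],"rotation": [0,0,0],"grip": 10},{"offset": [0,0,15],"rotation": [0,0,0],"grip": 10},{"offset": [0,0,17],"rotation": [0,0,0],"grip": 10},{"offset": [0,0,17],"rotation": [0,0,0],"grip": 10}])

```text
clock: 9.85
eef_pos: [0.5224, -0.2364, 0.2425]
tool_rot: [[0.116, 0.993, 0.0], [0.993, -0.116, 0.0], [0.0, 0.0, -1.0]]
wrist_force: [0.3, -0.1, -5.0]
gripper_width: 0.221
grasp_force: 59.1
```

```bash
python3 -c "
from h import *
rel([.5228,-.2355,.2363],-6.6)"
```

```text
t 9.85 pos [ 0.5224 -0.2364  0.2425] yaw_y -6.68 tilt [ 0.  0. -1.] F [ 0.26 -0.06 -5.03] M [-0.02 -0.03  0.  ] w 18.9 gf 59.101277589797974 q [  7.  19.  18. 101.  -7.  61.  21.]
offset [0.9 0.3 6.2] rotz -0.07505305416740615
```

Call:
move_arm(plan=[{"offset": [0.5,0,1.5],"rotation": [0,0,0],"grip": 10},{"offset": [0.5,0,3],"rotation": [0,0,0],"grip": 10},{"offset": [0.5,0,4.5],"rotation": [0,0,0],"grip": 10},{"offset": [0.5,0,5.5],"rotation": [0,0,0],"grip": 10},{"offset": [0.5,0,5.5],"rotation": [0,0,0],"grip": 10}])

```text
clock: 10.48
eef_pos: [0.5226, -0.2359, 0.2367]
tool_rot: [[0.116, 0.993, -0.0], [0.993, -0.116, 0.0], [0.0, -0.0, -1.0]]
wrist_force: [0.5, 0.4, -5.7]
gripper_width: 0.227
grasp_force: 59.1
```

Call:
move_arm(plan=[{"offset": [0,0,0.5],"rotation": [0,0,0],"grip": 10},{"offset": [0,0,0.7],"rotation": [0,0,0],"grip": 10},{"offset": [0,0,0.7],"rotation": [0,0,0],"grip": 10}])

```text
clock: 10.85
eef_pos: [0.5227, -0.2359, 0.2364]
tool_rot: [[0.116, 0.993, 0.0], [0.993, -0.116, -0.0], [0.0, 0.0, -1.0]]
wrist_force: [-1.5, -0.1, -1.7]
gripper_width: 0.223
grasp_force: 59.6
```

Call:
move_arm(plan=[{"offset": [0,0,0.2],"rotation": [0,0,0],"grip": 10},{"offset": [0,0,0.2],"rotation": [0,0,0],"grip": 10},{"offset": [0,0,0.2],"rotation": [0,0,0],"grip": 10}])

```text
clock: 11.22
eef_pos: [0.5227, -0.2359, 0.2363]
tool_rot: [[0.116, 0.993, 0.0], [0.993, -0.116, -0.0], [0.0, 0.0, -1.0]]
wrist_force: [-2.6, 0.4, 2.6]
gripper_width: 0.225
grasp_force: 60.0
```

```bash
python3 -c "
from h import *
rel([.5625,-.2401,.2283],-6.6)"
```

```text
t 11.22 pos [ 0.5227 -0.2359  0.2363] yaw_y -6.67 tilt [ 0. -0. -1.] F [-2.57  0.38  2.55] M [ 0.18  0.56 -0.03] w 19.2 gf 60.02320110797882 q [  7.  19.  18. 101.  -7.  61.  21.]
offset [ 0.4 40.   8.1] rotz -0.06502864948853038
```

Call:
move_arm(plan=[{"offset": [0,4,-0.2],"rotation": [0,0,0],"grip": 10},{"offset": [0,10,-0.2],"rotation": [0,0,0],"grip": 10},{"offset": [0,16,-0.2],"rotation": [0,0,0],"grip": 10},{"offset": [0,22,-0.2],"rotation": [0,0,0],"grip": 10},{"offset": [0,26,-0.2],"rotation": [0,0,0],"grip": 10}])

```text
clock: 11.85
eef_pos: [0.5478, -0.2394, 0.2363]
tool_rot: [[0.117, 0.993, -0.002], [0.993, -0.117, -0.0], [-0.0, -0.002, -1.0]]
wrist_force: [-5.1, 0.7, 3.7]
gripper_width: 0.223
grasp_force: 60.5
```

Call:
move_arm(plan=[{"offset": [0,2,0],"rotation": [0,0,0],"grip": 10},{"offset": [0,4,0],"rotation": [0,0,0],"grip": 10},{"offset": [0,6,0],"rotation": [0,0,0],"grip": 10},{"offset": [0,8,0],"rotation": [0,0,0],"grip": 10},{"offset": [0,8,0],"rotation": [0,0,0],"grip": 10}])

```text
clock: 12.48
eef_pos: [0.5562, -0.2403, 0.2363]
tool_rot: [[0.116, 0.993, -0.0], [0.993, -0.116, -0.0], [-0.0, -0.0, -1.0]]
wrist_force: [-4.5, -0.2, 2.3]
gripper_width: 0.227
grasp_force: 60.2
```

Call:
move_arm(plan=[{"offset": [0,1,0],"rotation": [0,0,0],"grip": 10},{"offset": [0,2,0],"rotation": [0,0,0],"grip": 10},{"offset": [0,3,0],"rotation": [0,0,0],"grip": 10},{"offset": [0,3,0],"rotation": [0,0,0],"grip": 10}])

```text
clock: 12.98
eef_pos: [0.5601, -0.24, 0.2356]
tool_rot: [[0.116, 0.993, 0.001], [0.993, -0.116, -0.0], [-0.0, 0.001, -1.0]]
wrist_force: [0.6, -0.6, -2.7]
gripper_width: 0.224
grasp_force: 59.4
```

Call:
move_arm(plan=[{"offset": [0,1,0],"rotation": [0,0,0],"grip": 10},{"offset": [0,2,0],"rotation": [0,0,0],"grip": 10},{"offset": [0,2,0],"rotation": [0,0,0],"grip": 10}])

```text
clock: 13.35
eef_pos: [0.5612, -0.2399, 0.2355]
tool_rot: [[0.116, 0.993, -0.001], [0.993, -0.116, 0.001], [0.001, -0.001, -1.0]]
wrist_force: [0.3, 0.6, -4.3]
gripper_width: 0.221
grasp_force: 59.1
```

Call:
move_arm(plan=[{"offset": [0,0.7,0.5],"rotation": [0,0,0],"grip": 10},{"offset": [0,1,1],"rotation": [0,0,0],"grip": 10},{"offset": [0,1,1.5],"rotation": [0,0,0],"grip": 10},{"offset": [0,1,1.5],"rotation": [0,0,0],"grip": 10}])

```text
clock: 13.85
eef_pos: [0.5623, -0.2405, 0.2345]
tool_rot: [[0.116, 0.993, -0.0], [0.993, -0.116, 0.0], [0.0, -0.0, -1.0]]
wrist_force: [-0.2, -0.9, -6.3]
gripper_width: 0.223
grasp_force: 59.1
```

Call:
move_arm(plan=[{"offset": [0,0,0.7],"rotation": [0,0,0],"grip": 10},{"offset": [0,0,1.4],"rotation": [0,0,0],"grip": 10},{"offset": [0,0,2],"rotation": [0,0,0],"grip": 10},{"offset": [0,0,2],"rotation": [0,0,0],"grip": 10}])

```text
clock: 14.35
eef_pos: [0.5627, -0.2405, 0.2327]
tool_rot: [[0.116, 0.993, 0.001], [0.993, -0.116, -0.0], [-0.0, 0.001, -1.0]]
wrist_force: [1.6, 0.5, -4.9]
gripper_width: 0.223
grasp_force: 59.2
```

Dropping freely into the notches; seated TCP height is 0.228.

Call:
move_arm(plan=[{"offset": [0,0,0.8],"rotation": [0,0,0],"grip": 10},{"offset": [0,0,1.6],"rotation": [0,0,0],"grip": 10},{"offset": [0,0,2.5],"rotation": [0,0,0],"grip": 10},{"offset": [0,0,2.5],"rotation": [0,0,0],"grip": 10}])

```text
clock: 14.85
eef_pos: [0.5629, -0.2405, 0.2302]
tool_rot: [[0.116, 0.993, 0.001], [0.993, -0.116, -0.0], [-0.0, 0.001, -1.0]]
wrist_force: [4.1, -1.1, -5.4]
gripper_width: 0.228
grasp_force: 59.3
```

Call:
move_arm(plan=[{"offset": [0,0,0.6],"rotation": [0,0,0],"grip": 10},{"offset": [0,0,1.2],"rotation": [0,0,0],"grip": 10},{"offset": [0,0,1.2],"rotation": [0,0,0],"grip": 10}])

```text
clock: 15.22
eef_pos: [0.5628, -0.2405, 0.2291]
tool_rot: [[0.116, 0.993, 0.001], [0.993, -0.116, -0.0], [-0.0, 0.001, -1.0]]
wrist_force: [5.1, -0.8, -3.3]
gripper_width: 0.224
grasp_force: 59.4
```

Call:
move_arm(plan=[{"offset": [0,0.6,0],"rotation": [0,0,0],"grip": 10},{"offset": [0,1.2,0.2],"rotation": [0,0,0],"grip": 10},{"offset": [0,1.2,0.6],"rotation": [0,0,0],"grip": 10},{"offset": [0,1.2,0.8],"rotation": [0,0,0],"grip": 10},{"offset": [0,1.2,0.8],"rotation": [0,0,0],"grip": 10}])

```text
clock: 15.85
eef_pos: [0.563, -0.2406, 0.2284]
tool_rot: [[0.116, 0.993, -0.001], [0.993, -0.116, 0.0], [0.0, -0.001, -1.0]]
wrist_force: [-2.2, 1.2, 2.0]
gripper_width: 0.227
grasp_force: 60.2
```

Call:
move_arm(plan=[{"offset": [0,0,-0.3],"rotation": [0,0,0],"grip": 10},{"offset": [0,0,-0.3],"rotation": [0,0,0],"grip": 22},{"offset": [0,0,-0.3],"rotation": [0,0,0],"grip": 30},{"offset": [0,0,-0.3],"rotation": [0,0,0],"grip": 45},{"offset": [0,0,-0.3],"rotation": [0,0,0],"grip": 50}])

```text
clock: 16.48
eef_pos: [0.5636, -0.2407, 0.2284]
tool_rot: [[0.116, 0.993, 0.0], [0.993, -0.116, -0.0], [-0.0, 0.0, -1.0]]
wrist_force: [-0.0, 0.6, -0.4]
gripper_width: 0.582
grasp_force: 0.0
```

Call:
move_arm(plan=[{"offset": [0,0,-4],"rotation": [0,0,0],"grip": 50},{"offset": [0,0,-15],"rotation": [0,0,0],"grip": 50},{"offset": [0,0,-35],"rotation": [0,0,0],"grip": 50},{"offset": [0,0,-60],"rotation": [0,0,0],"grip": 50},{"offset": [0,0,-90],"rotation": [0,0,0],"grip": 50}])

```text
clock: 17.1
eef_pos: [0.5634, -0.2406, 0.3197]
tool_rot: [[0.116, 0.993, -0.0], [0.993, -0.116, 0.0], [0.0, -0.0, -1.0]]
wrist_force: [1.0, -0.0, 0.6]
gripper_width: 0.589
grasp_force: 0.0
```

```bash
python3 - <<'E'
from h import *
rel([.5625,-.2401,.2283],-6.6)
c=camera("wrist");cv2.imwrite("pics/w4.png",c["image"][:,:,::-1])
E
```

```text
t 17.1 pos [ 0.5634 -0.2406  0.3197] yaw_y -6.67 tilt [-0.  0. -1.] F [ 1.   -0.01  0.59] M [-0.09 -0.03 -0.05] w 50.3 gf 0.0 q [ 6. 19. 19. 90. -6. 72. 19.]
offset [ 0.4 -1.  91.4] rotz -0.06572077069144644
```

View pics/w4.png

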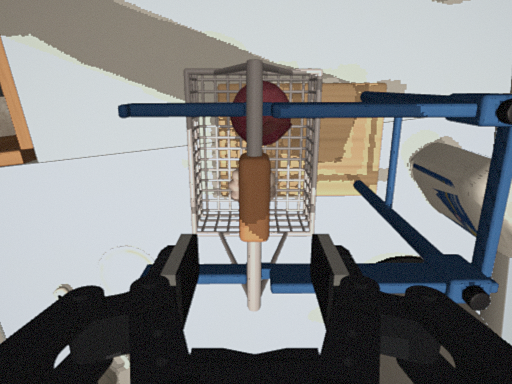

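The bar, (255,60)→(253,308), sits right in front of both stop walls and square to the arms, with the onion and garlic in the basket. I'll let it settle for a moment, then hand in.

Call:
move_arm(plan=[{"offset": [0,0,-20],"rotation": [0,0,0],"grip": 50},{"offset": [0,0,-20],"rotation": [0,0,0],"grip": 50},{"offset": [0,0,-20],"rotation": [0,0,0],"grip": 50},{"offset": [0,0,-20],"rotation": [0,0,0],"grip": 50},{"offset": [0,0,-20],"rotation": [0,0,0],"grip": 50}])

```text
clock: 17.77
eef_pos: [0.5633, -0.2405, 0.3376]
tool_rot: [[0.116, 0.993, -0.001], [0.993, -0.116, 0.0], [0.0, -0.001, -1.0]]
wrist_force: [0.4, -0.8, -0.1]
gripper_width: 0.585
grasp_force: 0.0
```

```bash
python3 -c "
from cell import *
print(hand_in())"
```

```text
the job is handed in; nothing more can be done
None
```

The basket, with the onion and garlic still in it, now hangs released with its bar in the blue stand's notches, and I handed the job in at about 18 s; no verdict came back.

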